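Bleed the extraction line, then hold the wide dust gate half open

TASK

Suction is jamming the woodturning bench's dust gates, so bleed it first: pull the sprung relief plunger straight up about 30 mm, until the ring on its stem clears the collar, keep it there for a good second, then let it go back down fully home with both gates still shut. Then slide the larger of the two sprung gates half open and finish while still holding it there with the gripper, steady against its spring. Leave the smaller gate shut and the loose things on the bench where they are.

Things in the scene. Friction and masses are not known exactly. Their poses are not given: they have to be found in the camera images.
- relief_valve: fixed grey relief valve on the bench: block 100 x 90 x 50 mm with a round steel collar 60 mm wide on top (collar's top at 62 mm) out of which the plunger comes. Origin under its centre
- plunger_head (a point): centre of the top of the relief plunger's black round head, above the valve's origin: a plain cylinder 28 mm in diameter and 35 mm high, its top 99 mm above the bench when home (underside 2 mm above the collar); below it a 16 mm stem with a 21 mm ring, hidden in the valve until pulled out
- relief_plunger (a joint): how far the plunger is drawn up: 0 = fully home, 0.030 m = the ring on its stem just clear of the collar, 0.045 = end stop; a spring pulls it down with about 4 N at home, rising by 150 N/m (about 8 N at the ring); let go, it drops home by itself
- wide_port: fixed grey dust port, the larger of two: a box 220 x 150 mm (x, y), 60 mm high, with a round opening 80 mm wide in its top under a sprung aluminium blade that slides between two low rails (72 mm high with pips; pips mark the knob's place shut, half (widest pip) and open). Origin under the box's centre; opening's centre 50 mm along +x; blade opens along -x. Turned up to 0.35 rad
- wide_knob (a point): centre of the top of the upright round black knob on the blade of the wide gate: 24 mm in diameter, standing from 68 to 114 mm above the bench (below that a 34 mm collar, 4 mm high); moves with the blade; when shut it lies 20 mm along the port's -x from the port's origin; axes parallel to the port's
- wide_gate (a joint): blade of the wide gate: 0 = shut, 0.080 m = fully open, 0.040 = half open; a spring pulls it shut with about 3 N at the start of travel, rising by 120 N/m (about 8 N at half, plus 0.5 N friction); let go, it slides shut
- narrow_port: fixed grey dust port, the smaller of two: a box 160 x 100 mm (x, y), 60 mm high, with a round opening 44 mm wide in its top under a sprung aluminium blade that slides between two low rails (72 mm high with pips; pips mark the knob's place shut, half (widest pip) and open). Origin under the box's centre; opening's centre 38 mm along +x; blade opens along -x. Turned up to 0.35 rad
- narrow_knob (a point): centre of the top of the upright round black knob on the blade of the narrow gate: 24 mm in diameter, standing from 68 to 114 mm above the bench (below that a 34 mm collar, 4 mm high); moves with the blade; when shut it lies 12 mm along the port's -x from the port's origin; axes parallel to the port's
- narrow_gate (a joint): blade of the narrow gate: 0 = shut, 0.044 m = fully open, 0.022 = half open; a spring pulls it shut with about 3 N at the start of travel, rising by 120 N/m (about 6 N at half, plus 0.5 N friction); let go, it slides shut
- turned_bowl: loose turned wooden bowl, 100 mm wide, 45 mm high; bystander, origin under its centre
- wax_tin: loose round metal tin, 52 mm wide, 45 mm high; bystander, origin under its centre
- spindle_end: loose turned wooden finial standing upright, 40 mm wide, 72 mm high; bystander, origin under its centre
- blank: loose wooden block 90 x 60 x 45 mm; bystander, origin under its centre
- glue_bottle: loose white bottle, 52 mm wide, 130 mm high, standing; bystander, origin under its centre
- chuck_ring: loose steel ring lying flat, 60 mm outside, 36 mm inside, 22 mm high; bystander, origin under its centre
- gouge: loose turning gouge lying on the bench, 335 mm long, 27 mm thick; handle along its -x, blade along its +x; bystander, origin on the underside, 130 mm from the handle's end

How it is judged (in metres and radians):
On the way, in this order (a step that is already met when the one before it is completed fails the run):
1. the relief plunger is drawn up 24 to 36 mm and kept there for 0.7 s, both gates shut (value of joint relief_plunger between 0.024 and 0.036 m and value of joint each of wide_gate, narrow_gate below 0.008 m), for 0.7 s.
2. the plunger is back fully home, both gates still shut (value of joint relief_plunger below 0.004 m and value of joint each of wide_gate, narrow_gate below 0.008 m), for 0.1 s.
At the end, for the whole second after the job is handed in: the gripper's fingers hold the wide gate (more than 3 N between the fingers and that port's gate) at 33 to 47 mm of its 80 mm travel, still (under 10 mm/s); the plunger is home within 4 mm, the narrow gate shut within 8 mm, no loose thing more than 40 mm from its start (value of joint wide_gate between 0.033 and 0.047 m and velocity of joint wide_gate between -0.01 and 0.01 m/s and contact force between the fingers and wide_port above 3 N and value of joint relief_plunger below 0.004 m and value of joint narrow_gate below 0.008 m and distance of each of turned_bowl, wax_tin, spindle_end, blank, glue_bottle, chuck_ring, gouge from where it was at the start of the episode below 0.04 m); the arm keeps its last pose, push and grip.
It fails at once if the smaller gate is opened (more than 15 mm) (value of joint narrow_gate above 0.015 m).
It fails at once if a loose thing on the bench is moved more than 40 mm from its place (distance of any of turned_bowl, wax_tin, spindle_end, blank, glue_bottle, chuck_ring, gouge from where it was at the start of the episode above 0.04 m).
It also fails if it takes over 54 s, if anything falls off the work surface, if the arm or the gripper's body presses on something with over 40 N, if the wrist force passes 120 N, or if a joint passes its speed limit or range.

ROBOT

A 6-joint arm with a two-finger parallel gripper is mounted at the origin on the work surface. World frame = base frame: x ahead of the robot, y to its left, z up, the work surface at z = 0. Lengths are in mm, angles in rad, forces in N, time in s.
With the tool pointing down it reaches from about 400 to 925 mm from the base axis. Payload 12.5 kg.
Tool frame: the origin (TCP) lies at the very end of the fingers, on their centre line; the grasp point (between the pads) lies 19 mm behind it; z points along the fingers, y is the line along which they close (so a half turn about z gives the same grasp; the last joint's range is limited). The gripper opens to 95 mm and grips with 3 to 60 N. Pads are 20 mm wide; open, the fingers measure 119 mm over their backs; the gripper's body (75 mm by 180 mm) begins 59 mm behind the grasp point.
Start: joints at [-0.106, 0.491, 1.559, -0, 1.092, -0.106], TCP at [625.021, 0.021, 180.961] pointing down, gripper open.
Joint ranges: [-3.1, 3.1], [-0.84, 2.19], [0.05, 2.79], [-1.13, 4.28], [0.06, 2.93], [-2.69, 2.69]. Speed limits (rad/s): [2.22, 2.22, 2.79, 3.14, 3.14, 3.14].

INTERFACE

Orientations are given as [roll, pitch, yaw] about the fixed x, y, z axes, in that order (R = Rz(yaw) Ry(pitch) Rx(roll)).
In Python, from cell import env gives the robot as it stands.
- The arm moves only by the shell command python3 steer.py, which reads ROWS from standard input. ROWS is a JSON list of rows, 1 to 5 of them, each an object with the fields pos (a list: dx, dy, dz in units of 50 mm), rz (a turn about the tool's z in rad), finger_gap (the opening from 0.0 (shut) to 1.0 (fully open)); a field left out counts as zero (the opening has to be given); each row is the pose to reach, as a shift and turn from the pose commanded when the command began, along the tool's axes at that moment; what a row does not reach only later rows make up. A row lasts 1/12 s, in which the tool goes at most 41.7 mm and 0.125 rad, less where a joint would pass 70% of its speed; a pose out of reach is approached as far as the arm can. The fingers move at their own pace and stop on an object; the grip force is fixed at half the most. Time passes only in rows, so rows that do not move let the fingers close. It prints the time, the measured TCP pose, the force, the opening and the grip force at its end. Input that does not fit is refused with a message, and nothing moves.
- env.state(): the state, without advancing time (a new reading comes with each control period).
- env.read_camera(name): name is "scene" or "side" or "wrist"; returns (picture, depth): 420x560x3 uint8, red, green, blue; 420x560 float32, mm along the optical axis (not along the pixel's ray), 0 where there is no reading.
- env.camera_info(name): a dict with "vertical_fov" (degrees; the focal length in pixels is half the picture's height over the tangent of half this angle, whatever the lens; pixels are square), "cx", "cy" (the principal point, pixels), "dist_coeffs" ([k1, k2, p1, p2, k3] as OpenCV has them; the pictures are not rectified), "origin" and "attitude" of the camera in the world. Camera axes: x right, y down, z forward; pixel columns grow to the right and rows downward; lengths in mm; the calibration is good to about 2 mm. A picture is of the moment at which its call begins: read the wrist's pose just before it. camera_info takes no time and is no camera call; for the wrist camera it gives the pose at the moment of the call.
- env.job_done(): hands the job in; it is judged then, once.
The state is a dict: "t": time; "joints": joint angles; "qvel": joint speeds; "tau": joint torques, N m; "eef_pos": TCP position; "tcp_rot": TCP orientation; "ft_force": force on the tool from outside, world axes, zero at the start; "moment": the same for the moment, N m; "opening": opening from 0.0 (shut) to 1.0 (fully open); "grip_force": force on a finger pad.
Only numpy, scipy, OpenCV 4.12 (cv2) and the standard library are available. Lean on these libraries where they do the work, as an engineer would, in place of code of your own. Each camera call takes 0.05 s, during which the arm holds its last target. There are 200 camera calls.

## Working session

There is one attempt and no reset: what is moved stays moved. The work goes in short steps, Python scripts to look and compute and a shell command to move; the robot and the scene stay as the last step left them, time stands still between calls to the robot, and variables do not carry over. Pictures are saved under pics/ and viewed, at most 10 in all, crops included, and the job is handed in when it is done.

```bash
ls; mkdir -p pics
cat > h.py <<'E'
import numpy as np, cv2
from cell import env
from scipy.spatial.transform import Rotation as R
def cam(n):
    i=env.camera_info(n); f=210/np.tan(np.radians(i["vertical_fov"])/2)
    K=np.array([[f,0,i["cx"]],[0,f,i["cy"]],[0,0,1.]])
    return i,K,np.array(i["dist_coeffs"],float)
def att(i):
    a=np.array(i["attitude"],float)
    return a if a.shape==(3,3) else R.from_euler("xyz",a).as_matrix()
def shot(n,name):
    i=env.camera_info(n); p,d=env.read_camera(n)
    cv2.imwrite(f"pics/{name}.png",p[:,:,::-1]); np.savez(f"pics/{name}.npz",p=p,d=d,K=cam(n)[1],D=cam(n)[2],A=att(i),o=np.array(i["origin"],float))
    return p,d
def load(name): return np.load(f"pics/{name}.npz")
def rays(z,uv):
    q=cv2.undistortPoints(np.array(uv,float).reshape(-1,1,2),z["K"],z["D"]).reshape(-1,2)
    return np.c_[q,np.ones(len(q))]
def onplane(z,uv,h):
    r=rays(z,uv)@z["A"].T; return z["o"]+r*((h-z["o"][2])/r[:,2])[:,None]
def cloud(z):
    h,w=z["d"].shape; v,u=np.mgrid[:h,:w]
    r=rays(z,np.c_[u.ravel(),v.ravel()])*z["d"].reshape(-1,1)
    return (r@z["A"].T+z["o"]).reshape(h,w,3)
E
python3 - <<'E'
from h import *
for n in("scene","side","wrist"):
    print(env.camera_info(n)); shot(n,n+"0")
print(env.state())
E
```

```text
cell.py
pics
steer.py
{'vertical_fov': 53.53811641032175, 'cx': 284.80064545716226, 'cy': 210.75902393214076, 'dist_coeffs': array([-0.0692196,  0.       ,  0.       ,  0.       ,  0.       ]), 'origin': array([1155.81517711,  176.18752192,  965.70568382]), 'attitude': array([-2.53291975,  0.01208194,  1.83500757])}
{'vertical_fov': 42.950062514553885, 'cx': 268.4630192503675, 'cy': 215.1084159744617, 'dist_coeffs': array([0.04339444, 0.        , 0.        , 0.        , 0.        ]), 'origin': array([ 421.91462067, -839.38389219,  979.92651507]), 'attitude': array([-2.36871728,  0.00420573, -0.17597501])}
{'vertical_fov': 67.22789617886778, 'cx': 281.74660862945797, 'cy': 211.69467393304114, 'dist_coeffs': array([-0.00370052,  0.        ,  0.        ,  0.        ,  0.        ]), 'origin': array([624.91212991,  83.12848494, 385.39921047]), 'attitude': array([ 2.84830648e+00,  3.04534679e-04, -1.91127355e-04])}
{'t': 0.15, 'joints': array([-1.05572915e-01,  4.91414666e-01,  1.55929438e+00, -7.94305378e-07,
        1.09168627e+00, -1.05575887e-01]), 'qvel': array([ 0.00084006, -0.00288555, -0.00278331, -0.00111766, -0.00026352,
        0.0009872 ]), 'tau': array([ 3.16444048e-04, -6.12899423e+01, -2.58276522e+01,  6.91918633e-02,
        4.73701756e-02, -5.07232733e-05]), 'eef_pos': array([6.24807322e+02, 5.98523446e-02, 1.80505184e+02]), 'tcp_rot': array([-3.14079439e+00, -8.38831639e-05,  1.57079963e+00]), 'ft_force': array([-0.52308244,  0.02674903,  0.21317702]), 'moment': array([0.03270494, 0.0565811 , 0.02417161]), 'grip_force': 0.0, 'opening': 0.9977009643956037}
```

View pics/scene0.png

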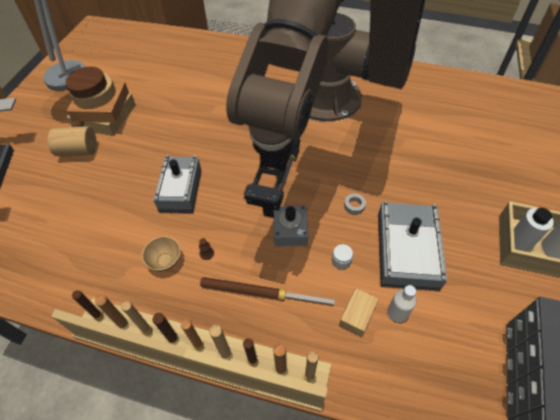

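View pics/side0.png

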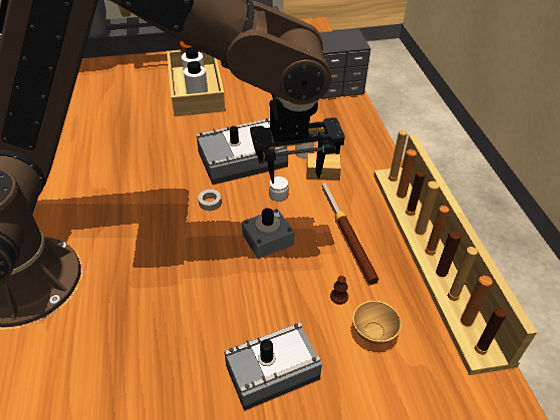

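Scene view: plunger head at about (291,214), wide knob (415,226), narrow knob (174,167). Side view: plunger (268,216), wide knob (234,135), narrow knob (266,351). Both blades open towards the robot. Next I measure the heads.

```bash
cat > m.py <<'E'
from h import *
import sys
def near(z,uv,r=28,zlo=75,zhi=125,dark=75):
    c=cloud(z); m=np.zeros(z["d"].shape,np.uint8); cv2.circle(m,uv,r,1,-1)
    return c[(m>0)&(z["p"].max(2)<dark)&(c[...,2]>zlo)&(c[...,2]<zhi)&(z["d"]>0)]
def tops(z,uv,**k):
    q=near(z,uv,**k); h=np.percentile(q[:,2],97); t=q[q[:,2]>h-4]
    c,r=cv2.minEnclosingCircle(t[:,:2].astype(np.float32)); return len(q),h,np.array(c),r,len(t)
E
python3 - <<'E'
from m import *
S,D=load("scene0"),load("side0")
for n,a,b in(("plunger",(291,214),(268,216)),("wide",(415,226),(234,135)),("narrow",(174,167),(266,351))):
    for z,uv in((S,a),(D,b)): print(n,tops(z,uv))
# port edges: points at height ~60-72 in cloud near knobs
for nm,z in(("S",S),("D",D)):
    c=cloud(z)
    for n,x,y,r in(("wide",0,0,0),):
        pass
    for n,uv in(("wide",(412,245) if nm=="S" else (255,145)),("narrow",(178,183) if nm=="S" else (273,362))):
        m=np.zeros(z["d"].shape,np.uint8); cv2.circle(m,uv,75,1,-1)
        m=((m>0)&(c[...,2]>52)&(c[...,2]<76)&(z["d"]>0)).astype(np.uint8)
        k,l,st,ce=cv2.connectedComponentsWithStats(m); j=l[uv[1],uv[0]]; print(nm,n,j,st[j])
        q=c[l==j]; print(cv2.minAreaRect(q[:,:2].astype(np.float32)),np.median(q[:,2]))
E
```

```text
plunger (127, np.float64(101.3059879126613), array([569.4286499 ,  19.53316116]), 13.556183815002441, 63)
plunger (157, np.float64(102.04433229932792), array([567.65716553,  16.37789536]), 13.21104907989502, 50)
wide (117, np.float64(116.07502332805954), array([533.33258057, 332.20773315]), 10.679126739501953, 44)
wide (125, np.float64(117.5880043169327), array([529.24169922, 329.49899292]), 12.70730209350586, 31)
narrow (105, np.float64(116.09597223656779), array([ 507.81332397, -327.73812866]), 11.635218620300293, 36)
narrow (239, np.float64(116.56899930583741), array([ 503.64859009, -332.22311401]), 11.772075653076172, 97)
S wide 1 [ 381  200   66   82 4378]
((550.7110595703125, 336.9879150390625), (225.73097229003906, 152.13511657714844), 9.612062454223633) 63.16422698439641
S narrow 1 [ 153  155   46   48 1518]
((516.84033203125, -327.1214599609375), (164.1482696533203, 103.70825958251953), 12.596240043640137) 64.2482940970753
D wide 0 [     0      0    560    420 232908]
((965.2998657226562, 778.7776489257812), (2246.322021484375, 3031.698974609375), 8.809752464294434) 1.1315008326484985
D narrow 1 [ 224  323   98   75 3929]
((515.86767578125, -328.48480224609375), (160.96466064453125, 103.77460479736328), 13.519529342651367) 63.97891551542
```

Run:
```python
from h import *
a=load("scene0")["p"][180:300,230:460]; b=load("side0")["p"][110:260,180:320]
A=cv2.resize(a,None,fx=3.4,fy=3.4,interpolation=cv2.INTER_CUBIC)[:300]
A=cv2.resize(load("scene0")["p"][185:300,260:460],(500,288),interpolation=cv2.INTER_CUBIC);B=cv2.resize(b,(300,321),interpolation=cv2.INTER_CUBIC)[:288]
cv2.imwrite("pics/crop1.png",np.hstack([A,B])[:,:,::-1])
```

```text
(no output)
```

The manual's scale: shifts go in units of 50 mm. Converting my numbers, -56 mm is -1.12, 18 mm is 0.36.

```bash
echo '[{"pos":[0.18, -0.56, 0], "finger_gap":1}, {"pos":[0.36, -1.12, 0], "finger_gap":1}, {"pos":[0.36, -1.12, 0], "finger_gap":1}, {"pos":[0.36, -1.12, 0], "finger_gap":1}]' | python3 steer.py
python3 - <<'E'
from m import *
shot("wrist","w1"); z=load("w1"); c=cloud(z)
m=(z["p"].max(2)<75)&(c[...,2]>75)&(c[...,2]<125)&(abs(c[...,0]-568)<40)&(abs(c[...,1]-18)<40)
q=c[m]; h=np.percentile(q[:,2],97); t=q[q[:,2]>h-4]; print(len(q),h,cv2.minEnclosingCircle(t[:,:2].astype(np.float32)))
v,u=np.nonzero(m); print(u.min(),u.max(),v.min(),v.max()); s=env.state(); print(s["eef_pos"],s["tcp_rot"],s["opening"])
E
```

```text
t: 0.48
eef_pos: [568.3, 18.4, 181.3]
tcp_rot: [3.141, 0.0, 1.571]
ft_force: [-0.5, -0.3, -1.4]
opening: 0.998
grip_force: 0.0
740 101.24941771239425 ((567.8857421875, 21.874027252197266), 13.488612174987793)
268 295 186 218
[569.22905771  18.0814238  181.28870902] [3.14076444e+00 1.10697987e-04 1.57110488e+00] 1.0025863754233784
```

View pics/w1.png

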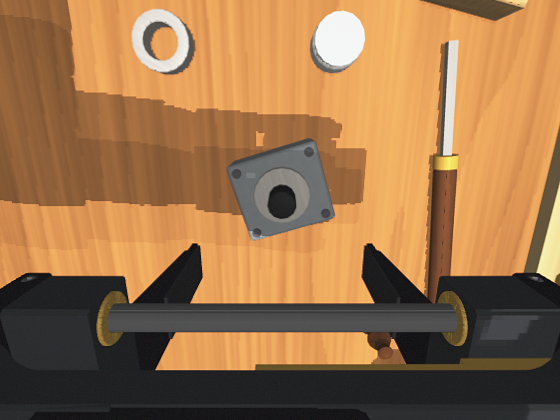

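Wrist view: the plunger head is at about (281,203), centred between the fingers and with nothing in the way. The three measurements agree on about (568,19), top at about 100 mm.

In the tool's units: 100 mm is 2, 38 mm is 0.76.

```bash
echo '[{"pos":[0.02, -0.02, 0.76], "finger_gap":1}, {"pos":[0.02, -0.02, 1.52], "finger_gap":1}, {"pos":[0.02, -0.02, 2], "finger_gap":1}, {"pos":[0.02, -0.02, 2.22], "finger_gap":1}, {"pos":[0.02, -0.02, 2.22], "finger_gap":1}]' | python3 steer.py; echo '[{"finger_gap":0.6}, {"finger_gap":0.2}, {"finger_gap":0.1}, {"finger_gap":0.1}, {"finger_gap":0.1}]' | python3 steer.py
```

```text
t: 0.95
eef_pos: [567.6, 18.8, 67.6]
tcp_rot: [-3.138, -0.0, 1.57]
ft_force: [-0.4, 0.7, 0.2]
opening: 1.004
grip_force: 0.0
t: 1.37
eef_pos: [568.5, 19.0, 70.9]
tcp_rot: [3.14, 0.0, 1.571]
ft_force: [0.8, 0.5, 0.6]
opening: 0.706
grip_force: 0.0
```

```bash
for i in 1 2; do :; done; echo '[{"finger_gap":0}, {"finger_gap":0}, {"finger_gap":0}, {"finger_gap":0}, {"finger_gap":0}]' | python3 steer.py; echo '[{"finger_gap":0}, {"finger_gap":0}, {"finger_gap":0}, {"finger_gap":0}, {"finger_gap":0}]' | python3 steer.py
```

```text
t: 1.78
eef_pos: [568.0, 19.0, 70.0]
tcp_rot: [3.142, -0.0, 1.571]
ft_force: [0.3, -0.2, 0.1]
opening: 0.357
grip_force: 0.0
t: 2.2
eef_pos: [568.0, 19.0, 69.9]
tcp_rot: [3.142, 0.0, 1.571]
ft_force: [0.2, 0.7, 0.4]
opening: 0.025
grip_force: 0.0
```

The fingers closed without catching the head, so I need to look.

Run:
```python
from m import *
for n in("wrist","side"): shot(n,n[0]+"2")
a=load("w2")["p"]; b=load("s2")["p"]
cv2.imwrite("pics/c2.png",np.hstack([cv2.resize(a[100:330,180:380],(400,460)),cv2.resize(b[150:280,200:313],(400,460),interpolation=cv2.INTER_CUBIC)])[:,:,::-1])
s=env.state(); print(s["eef_pos"],s["opening"],s["grip_force"],s["ft_force"])
```

```text
[568.00668234  19.01348172  69.93169887] 0.006605781203304896 0.0 [-0.15020998 -1.48162008  0.02536369]
```

View pics/c2.png

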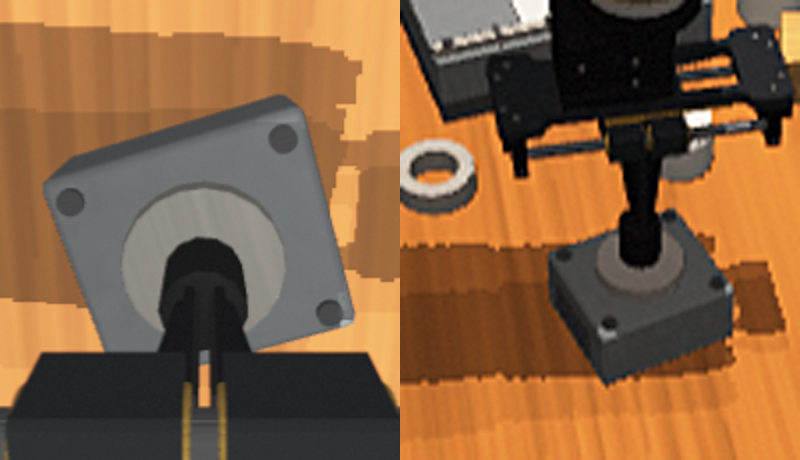

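Run:
```python
from m import *
np.set_printoptions(precision=0,suppress=True,linewidth=200)
for n,uv0 in(("s2",(200+240*113/400,150+0)),("w2",(180+205/2,100))):
    z=load(n);c=cloud(z);u=int(round(uv0[0]))
    rng=range(178,232,3) if n=="s2" else range(214,275,3)
    print(n,u)
    for v in rng: print(v,c[v,u],z["p"][v,u], end=" | ")
    print()
```

```text
s2 268
178 [566.  -8. 227.] [7 6 7] | 181 [565.  -8. 219.] [11 13 17] | 184 [566.  -2. 205.] [36 28 17] | 187 [564. -14. 207.] [18 22 24] | 190 [564. -16. 200.] [15 16 18] | 193 [564. -17. 192.] [15 14 15] | 196 [569.  13. 155.] [16 15 16] | 199 [568.  10. 148.] [17 14 17] | 202 [569.  13. 135.] [14 11 11] | 205 [568.  10. 129.] [10  9  9] | 208 [568.   9. 120.] [11 12 11] | 211 [569.  14. 105.] [13 10 10] | 214 [569.  13.  97.] [14 13 13] | 217 [567.   6.  94.] [11 11 10] | 220 [567.   4.  86.] [11 10  9] | 223 [567.   7.  73.] [11  8 12] | 226 [568.   9.  61.] [74 68 62] | 229 [566.  -1.  61.] [106  98  88] | 
w2 282
214 [568.  37.  63.] [151 147 140] | 217 [568.  34.  64.] [152 149 141] | 220 [568.  35.  73.] [21 24 23] | 223 [568.  35.  78.] [26 28 27] | 226 [568.  35.  85.] [30 28 27] | 229 [568.  35.  90.] [26 26 25] | 232 [568.  35.  95.] [26 25 27] | 235 [568.  34.  98.] [28 28 29] | 238 [568.  32.  99.] [39 40 39] | 241 [568.  31. 100.] [37 38 39] | 244 [568.  29. 100.] [39 38 41] | 247 [568.  27. 100.] [37 38 36] | 250 [568.  26. 101.] [37 38 37] | 253 [568.  23. 100.] [37 37 39] | 256 [568.  22. 101.] [35 33 33] | 259 [568.  19. 100.] [35 35 36] | 262 [568.  17.  99.] [35 34 37] | 265 [568.  15.  99.] [35 34 34] | 268 [568.  14. 101.] [33 31 34] | 271 [568.  11.  99.] [34 32 34] | 274 [568.   9. 100.] [28 27 27] |
```

Run:
```python
from m import *
np.set_printoptions(precision=0,suppress=True,linewidth=200)
z=load("w1");c=cloud(z)
for u,v in((195,248),(195,252),(190,262),(370,248),(372,253),(376,262)): print(u,v,c[v,u],z["p"][v,u])
print(z["o"])
z=load("wrist0");c=cloud(z);print(z["o"])
for u,v in((195,248),(195,252),(190,262),(370,248),(372,253),(376,262)): print(u,v,c[v,u])
z=load("w2");c=cloud(z);print("w2",z["o"])
for v in range(235,300,6): print(v,[tuple(c[v,u].round()) for u in (262,268,273,278,282,287,292,298)])
shot("scene","sc2"); z=load("sc2"); c=cloud(z)
m=(z["p"].max(2)<75)&(c[...,2]>60)&(c[...,2]<150)&(abs(c[...,0]-568)<40)&(abs(c[...,1]-18)<40)
for v in np.unique(np.nonzero(m)[0]): print(v,c[v][m[v]].mean(0),m[v].sum())
```

```text
195 248 [519.  29. 220.] [25 26 26]
195 252 [521.  30. 226.] [31 28 30]
190 262 [521.  29. 237.] [29 29 27]
370 248 [617.  32. 224.] [22 24 22]
372 253 [617.  30. 229.] [26 23 26]
376 262 [617.  30. 239.] [31 31 31]
[568. 101. 386.]
[625.  83. 385.]
195 248 [576.  12. 220.]
195 252 [577.  11. 224.]
190 262 [577.  11. 236.]
370 248 [674.  13. 223.]
372 253 [674.  12. 228.]
376 262 [673.  11. 237.]
w2 [568. 102. 275.]
235 [(np.float64(555.0), np.float64(28.0), np.float64(81.0)), (np.float64(560.0), np.float64(33.0), np.float64(94.0)), (np.float64(563.0), np.float64(34.0), np.float64(98.0)), (np.float64(566.0), np.float64(35.0), np.float64(100.0)), (np.float64(568.0), np.float64(34.0), np.float64(98.0)), (np.float64(571.0), np.float64(34.0), np.float64(98.0)), (np.float64(574.0), np.float64(33.0), np.float64(95.0)), (np.float64(578.0), np.float64(31.0), np.float64(89.0))]
241 [(np.float64(556.0), np.float64(28.0), np.float64(93.0)), (np.float64(560.0), np.float64(31.0), np.float64(100.0)), (np.float64(563.0), np.float64(31.0), np.float64(100.0)), (np.float64(566.0), np.float64(31.0), np
[... 3900 characters left out ...]
p.float64(56.0), np.float64(197.0)), (np.float64(573.0), np.float64(55.0), np.float64(195.0))]
295 [(np.float64(563.0), np.float64(56.0), np.float64(200.0)), (np.float64(564.0), np.float64(56.0), np.float64(199.0)), (np.float64(566.0), np.float64(54.0), np.float64(197.0)), (np.float64(566.0), np.float64(31.0), np.float64(159.0)), (np.float64(568.0), np.float64(-67.0), np.float64(1.0)), (np.float64(570.0), np.float64(31.0), np.float64(159.0)), (np.float64(571.0), np.float64(55.0), np.float64(198.0)), (np.float64(572.0), np.float64(56.0), np.float64(199.0))]
210 [540.  29.  61.] 1
217 [575.  -7.  64.] 2
218 [573.   4.  61.] 2
219 [579.  20.  71.] 5
220 [579.  24.  68.] 8
221 [579.  26.  64.] 3
```

The scene is now clear. Depth shows the real fingertips about 36 mm higher than the reported TCP: tips at about 106 mm when it reports 70, and about 217 when it reports 181. The fingers closed just above the head, touching nothing. I'll allow for +36 mm from here on: reopen, then go down another 36 mm.

```bash
echo '[{"finger_gap":0.6}, {"finger_gap":0.6}, {"finger_gap":0.6}, {"finger_gap":0.6}, {"finger_gap":0.6}]' | python3 steer.py; echo '[{"pos":[0.02, 0, 0], "finger_gap":0.6}, {"pos":[0.02, 0, 0], "finger_gap":0.6}, {"pos":[0.02, 0, 0], "finger_gap":0.6}, {"pos":[0.02, 0, 0], "finger_gap":0.6}, {"pos":[0.02, 0, 0], "finger_gap":0.6}]' | python3 steer.py
```

```text
t: 2.77
eef_pos: [568.0, 19.0, 69.9]
tcp_rot: [3.142, 0.0, 1.571]
ft_force: [0.7, -0.6, 0.2]
opening: 0.303
grip_force: 0.0
t: 3.18
eef_pos: [568.0, 20.0, 69.9]
tcp_rot: [3.142, 0.0, 1.571]
ft_force: [-0.5, -0.5, -0.6]
opening: 0.587
grip_force: 0.0
```

```bash
echo '[{"pos":[0, 0, 0.2], "finger_gap":0.6}, {"pos":[0, 0, 0.4], "finger_gap":0.6}, {"pos":[0, 0, 0.56], "finger_gap":0.6}, {"pos":[0, 0, 0.7], "finger_gap":0.6}, {"pos":[0, 0, 0.7], "finger_gap":0.6}]' | python3 steer.py
python3 - <<'E'
from m import *
shot("wrist","w3"); z=load("w3"); cv2.imwrite("pics/c3.png",cv2.resize(z["p"][100:330,150:410],None,fx=2,fy=2)[:,:,::-1]); s=env.state(); print(s["eef_pos"],s["ft_force"],s["opening"])
E
```

```text
t: 3.6
eef_pos: [567.1, 20.0, 33.0]
tcp_rot: [-3.139, -0.0, 1.571]
ft_force: [0.6, -0.5, -0.3]
opening: 0.599
grip_force: 0.0
[567.50510065  20.04642049  33.80655569] [ 0.52613155 -0.17099115  0.75684956] 0.5983032076900564
```

View pics/c3.png

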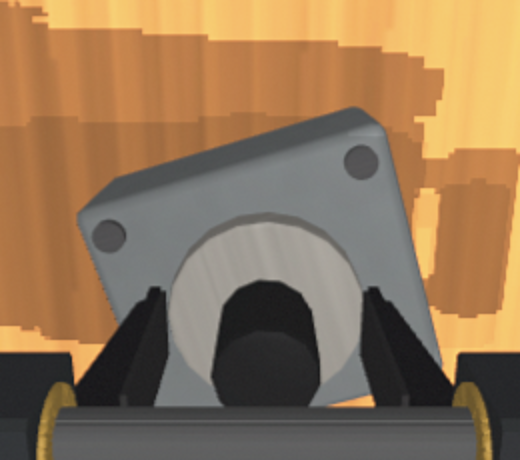

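The crop shows the head (265,370) squarely between the two fingertips, at (155,290) and (372,290), which now reach below its top. I can close.

```bash
echo '[{"finger_gap":0}, {"finger_gap":0}, {"finger_gap":0}, {"finger_gap":0}, {"finger_gap":0}]' | python3 steer.py; echo '[{"finger_gap":0}, {"finger_gap":0}, {"finger_gap":0}, {"finger_gap":0}, {"finger_gap":0}]' | python3 steer.py
```

```text
t: 4.07
eef_pos: [568.2, 20.0, 35.2]
tcp_rot: [3.141, 0.0, 1.571]
ft_force: [0.5, -0.6, -0.4]
opening: 0.307
grip_force: 0.0
t: 4.48
eef_pos: [567.8, 20.0, 35.2]
tcp_rot: [-3.141, 0.0, 1.571]
ft_force: [-3.2, 0.0, 6.2]
opening: 0.288
grip_force: 30.0
```

In the tool's units: -20 mm is -0.4, -16 mm is -0.32.

```bash
echo '[{"pos":[0, 0, -0.08], "finger_gap":0}, {"pos":[0, 0, -0.16], "finger_gap":0}, {"pos":[0, 0, -0.24], "finger_gap":0}, {"pos":[0, 0, -0.32], "finger_gap":0}, {"pos":[0, 0, -0.4], "finger_gap":0}]' | python3 steer.py; echo '[{"pos":[0, 0, -0.08], "finger_gap":0}, {"pos":[0, 0, -0.16], "finger_gap":0}, {"pos":[0, 0, -0.2], "finger_gap":0}, {"pos":[0, 0, -0.2], "finger_gap":0}, {"pos":[0, 0, -0.2], "finger_gap":0}]' | python3 steer.py
```

```text
t: 4.9
eef_pos: [567.7, 20.0, 55.0]
tcp_rot: [-3.141, -0.0, 1.571]
ft_force: [-0.5, -1.3, -8.5]
opening: 0.288
grip_force: 30.0
t: 5.32
eef_pos: [567.8, 20.0, 64.9]
tcp_rot: [-3.141, 0.0, 1.571]
ft_force: [-1.8, -0.2, -9.7]
opening: 0.286
grip_force: 30.0
```

Run:
```python
from m import *
shot("side","s4"); shot("wrist","w4"); z=load("w4"); c=cloud(z)
m=(z["p"].max(2)<75)&(c[...,2]>85)&(c[...,2]<145)&(abs(c[...,0]-568)<8)&(abs(c[...,1]-24)<14)
print(np.percentile(c[m][:,2],[10,50,90,97])); s=env.state(); print(s["eef_pos"],s["ft_force"],s["opening"],s["grip_force"])
p=np.hstack([cv2.resize(z["p"][100:330,180:380],(400,460)),cv2.resize(load("s4")["p"][150:280,200:313],(400,460),interpolation=cv2.INTER_CUBIC)])
cv2.imwrite("pics/c4.png",p[:,:,::-1])
```

```text
[108.18983625 129.18897969 130.25844871 130.66268958]
[567.78793782  20.05166189  64.74846806] [-2.72902316 -0.45248019 -8.58244575] 0.2860235456155386 29.998143911361694
```

View pics/c4.png

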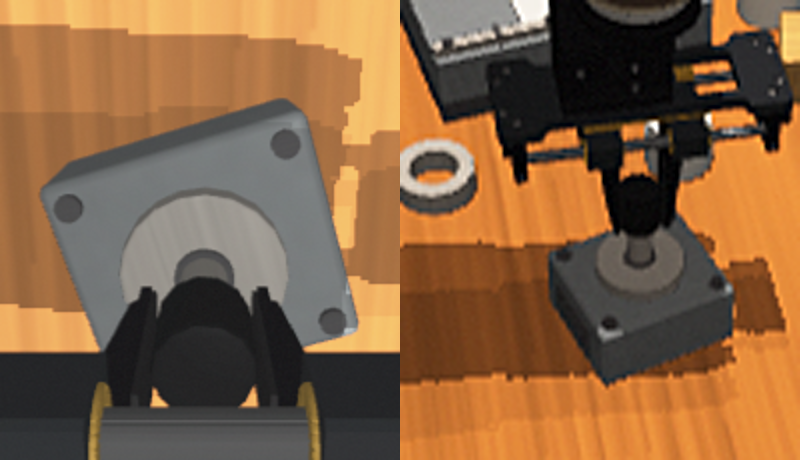

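The head is up about 30 mm (top at 130, was 100). The stem shows with its ring at the collar, and the pull is about 8.6 N. I'll hold for over a second, lower it home, then open.

In the tool's units: 29 mm is 0.58, 24 mm is 0.48.

```bash
echo '[{"finger_gap":0}, {"finger_gap":0}, {"finger_gap":0}, {"finger_gap":0}, {"finger_gap":0}]' | python3 steer.py; echo '[{"finger_gap":0}, {"finger_gap":0}, {"finger_gap":0}, {"finger_gap":0}, {"finger_gap":0}]' | python3 steer.py; echo '[{"finger_gap":0}, {"finger_gap":0}, {"finger_gap":0}, {"finger_gap":0}, {"finger_gap":0}]' | python3 steer.py; echo '[{"pos":[0, 0, 0.12], "finger_gap":0}, {"pos":[0, 0, 0.24], "finger_gap":0}, {"pos":[0, 0, 0.36], "finger_gap":0}, {"pos":[0, 0, 0.48], "finger_gap":0}, {"pos":[0, 0, 0.58], "finger_gap":0}]' | python3 steer.py; echo '[{"finger_gap":0.5}, {"finger_gap":0.6}, {"finger_gap":0.6}, {"finger_gap":0.6}, {"finger_gap":0.6}]' | python3 steer.py; echo '[{"finger_gap":0.6}, {"finger_gap":0.6}, {"finger_gap":0.6}, {"finger_gap":0.6}, {"finger_gap":0.6}]' | python3 steer.py
```

```text
t: 5.83
eef_pos: [567.8, 20.0, 64.8]
tcp_rot: [-3.141, -0.0, 1.571]
ft_force: [-2.6, -0.4, -10.3]
opening: 0.288
grip_force: 30.0
t: 6.25
eef_pos: [567.8, 20.0, 64.9]
tcp_rot: [-3.141, -0.0, 1.571]
ft_force: [-5.1, -0.8, -9.3]
opening: 0.287
grip_force: 30.0
t: 6.67
eef_pos: [567.8, 20.0, 64.9]
tcp_rot: [-3.141, -0.0, 1.571]
ft_force: [-5.5, 0.1, -9.9]
opening: 0.285
grip_force: 30.0
t: 7.08
eef_pos: [567.8, 20.0, 35.9]
tcp_rot: [-3.141, -0.0, 1.571]
ft_force: [-6.8, -1.2, -3.4]
opening: 0.29
grip_force: 30.0
t: 7.5
eef_pos: [568.8, 20.0, 36.6]
tcp_rot: [3.14, 0.0, 1.571]
ft_force: [0.1, -0.0, 0.5]
opening: 0.568
grip_force: 0.0
t: 7.92
eef_pos: [568.1, 20.0, 36.0]
tcp_rot: [3.141, 0.0, 1.571]
ft_force: [-0.3, 0.4, 0.4]
opening: 0.601
grip_force: 0.0
```

In the tool's units: -110 mm is -2.2, -80 mm is -1.6.

```bash
echo '[{"pos":[0, 0, -0.8], "finger_gap":0.6}, {"pos":[0, 0, -1.6], "finger_gap":0.6}, {"pos":[0, 0, -2.2], "finger_gap":0.6}, {"pos":[0.8, -0.1, -2.2], "finger_gap":0.6}, {"pos":[1.6, -0.2, -2.2], "finger_gap":0.6}]' | python3 steer.py; echo '[{"pos":[0.8, -0.1, 0], "rz":-0.05, "finger_gap":0.6}, {"pos":[1.6, -0.2, 0], "rz":-0.1, "finger_gap":0.6}, {"pos":[2.4, -0.3, 0], "rz":-0.15, "finger_gap":0.6}, {"pos":[3.2, -0.4, 0], "rz":-0.17, "finger_gap":0.6}, {"pos":[4, -0.5, 0], "rz":-0.17, "finger_gap":0.6}]' | python3 steer.py; echo '[{"pos":[0.64, 0.08, 0], "finger_gap":0.6}, {"pos":[0.64, 0.08, 0], "finger_gap":0.6}, {"pos":[0.64, 0.08, 0], "finger_gap":0.6}]' | python3 steer.py
python3 - <<'E'
from m import *
def look(z,x,y):
    c=cloud(z)
    m=(z["p"].max(2)<75)&(c[...,2]>78)&(c[...,2]<125)&(np.hypot(c[...,0]-x,c[...,1]-y)<35)
    q=c[m]; h=np.percentile(q[:,2],95); t=q[q[:,2]>h-4]; return len(q),h,cv2.minEnclosingCircle(t[:,:2].astype(np.float32)),t.mean(0)
for n in("wrist","scene","side"): shot(n,n+"5")
print(look(load("wrist5"),531,332))
s=env.state(); print(s["eef_pos"],s["tcp_rot"])
z=load("wrist5");c=cloud(z);p=z["p"]
q=c[(c[...,2]>57)&(c[...,2]<76)&(np.hypot(c[...,0]-550,c[...,1]-335)<150)]; print(cv2.minAreaRect(q[:,:2].astype(np.float32)))
print("plunger",look(load("scene5"),568,19),look(load("side5"),568,19))
E
```

```text
t: 8.33
eef_pos: [559.0, 99.6, 148.0]
tcp_rot: [3.137, -0.0, 1.567]
ft_force: [0.8, -0.3, -0.4]
opening: 0.598
grip_force: 0.0
t: 8.75
eef_pos: [532.4, 302.0, 146.0]
tcp_rot: [3.141, 0.0, 1.742]
ft_force: [1.7, -0.8, 0.2]
opening: 0.6
grip_force: 0.0
t: 9.0
eef_pos: [530.9, 333.6, 145.5]
tcp_rot: [-3.141, 0.0, 1.744]
ft_force: [0.3, -0.2, -0.5]
opening: 0.604
grip_force: 0.0
(909, np.float64(116.54221505928646), ((530.4450073242188, 334.96417236328125), 11.668407440185547), array([530.22270809, 335.44022325, 115.427892  ]))
[531.64508637 331.19558818 145.87157185] [-3.14128687e+00  3.08927624e-04  1.73994419e+00]
((550.0096435546875, 337.5140380859375), (221.1020965576172, 150.4767608642578), 9.842195510864258)
plunger (92, np.float64(100.9926922430238), ((571.7197875976562, 20.31005096435547), 11.95004653930664), array([570.89976207,  21.03907265,  99.40466996])) (144, np.float64(100.67130019040297), ((567.865234375, 15.770672798156738), 14.428321838378906), array([567.67628988,  15.61755691,  98.92181567]))
```

View pics/wrist5.png

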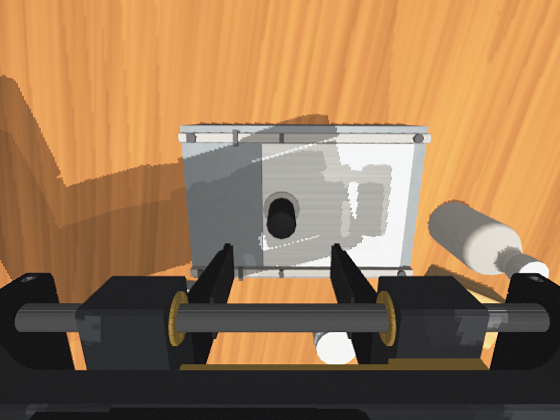

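Wrist view: the wide knob is at (281,222), between the fingers and lined up with the port, and the blade is still shut. The plunger top is back at about 100.5, so it is home. The knob is at (530.4, 334.5), top at about 115, port yaw 0.17.

In the tool's units: 101 mm is 2.02, 2 mm is 0.04.

```bash
echo '[{"pos":[0.04, -0.02, 0.7], "finger_gap":0.6}, {"pos":[0.04, -0.02, 1.3], "finger_gap":0.6}, {"pos":[0.04, -0.02, 1.7], "finger_gap":0.6}, {"pos":[0.04, -0.02, 2.02], "finger_gap":0.6}, {"pos":[0.04, -0.02, 2.02], "finger_gap":0.6}]' | python3 steer.py; echo '[{"finger_gap":0}, {"finger_gap":0}, {"finger_gap":0}, {"finger_gap":0}, {"finger_gap":0}]' | python3 steer.py; echo '[{"finger_gap":0}, {"finger_gap":0}, {"finger_gap":0}, {"finger_gap":0}, {"finger_gap":0}]' | python3 steer.py
```

```text
t: 9.57
eef_pos: [529.2, 331.9, 42.0]
tcp_rot: [-3.137, 0.002, 1.739]
ft_force: [-0.3, 0.3, -0.4]
opening: 0.599
grip_force: 0.0
t: 9.98
eef_pos: [530.6, 334.1, 45.9]
tcp_rot: [3.14, -0.0, 1.741]
ft_force: [0.4, -0.3, -0.3]
opening: 0.306
grip_force: 0.0
t: 10.4
eef_pos: [530.3, 334.1, 45.6]
tcp_rot: [3.141, -0.0, 1.741]
ft_force: [-2.5, -1.3, 6.2]
opening: 0.249
grip_force: 30.0
```

The knob is held. I'll pull 40 mm along the tool's -y, which is the port's -x.

In the tool's units: -4 mm is -0.08, -20 mm is -0.4.

```bash
echo '[{"pos":[0, -0.08, 0], "finger_gap":0}, {"pos":[0, -0.16, 0], "finger_gap":0}, {"pos":[0, -0.24, 0], "finger_gap":0}, {"pos":[0, -0.32, 0], "finger_gap":0}, {"pos":[0, -0.4, 0], "finger_gap":0}]' | python3 steer.py; echo '[{"pos":[0, -0.08, 0], "finger_gap":0}, {"pos":[0, -0.16, 0], "finger_gap":0}, {"pos":[0, -0.24, 0], "finger_gap":0}, {"pos":[0, -0.32, 0], "finger_gap":0}, {"pos":[0, -0.4, 0], "finger_gap":0}]' | python3 steer.py; echo '[{"finger_gap":0}, {"finger_gap":0}, {"finger_gap":0}, {"finger_gap":0}, {"finger_gap":0}]' | python3 steer.py
python3 - <<'E'
from m import *
for n in("wrist","scene","side"): shot(n,n+"6")
z=load("wrist6"); c=cloud(z)
m=(z["p"].max(2)<75)&(c[...,2]>108)&(c[...,2]<120)&(np.hypot(c[...,0]-491,c[...,1]-328)<16)
print(m.sum(),cv2.minEnclosingCircle(c[m][:,:2].astype(np.float32)))
s=env.state(); print(s["eef_pos"],s["ft_force"],s["opening"],s["grip_force"],np.abs(s["qvel"]).max())
for n,x,y in(("scene",568,19),("side",568,19),("scene",506,-330),("side",506,-330)):
    for k in("0","6"):
        z=load(n+k);c=cloud(z);m=(z["p"].max(2)<75)&(c[...,2]>94)&(c[...,2]<120)&(np.hypot(c[...,0]-x,c[...,1]-y)<30)
        print(n,k,c[m].mean(0).round(1),c[m][:,2].max().round(1),m.sum())
cv2.imwrite("pics/c6.png",np.hstack([load("wrist6")["p"][60:420,60:460],load("scene6")["p"][60:420,120:520]])[:,:,::-1])
E
```

```text
t: 10.82
eef_pos: [511.3, 330.9, 45.6]
tcp_rot: [3.139, -0.001, 1.741]
ft_force: [5.5, -0.6, 4.2]
opening: 0.249
grip_force: 30.0
t: 11.23
eef_pos: [492.0, 327.6, 45.6]
tcp_rot: [3.138, -0.001, 1.741]
ft_force: [8.4, 0.0, 4.0]
opening: 0.247
grip_force: 30.0
t: 11.65
eef_pos: [492.1, 327.6, 45.6]
tcp_rot: [3.138, -0.001, 1.741]
ft_force: [7.2, -0.9, 3.7]
opening: 0.246
grip_force: 30.0
1611 ((490.97991943359375, 330.18621826171875), 14.903220176696777)
[492.01694256 327.58398938  45.58457304] [ 7.58562574 -1.0918801   3.81588374] 0.2445261336644759 30.01058042049408 0.0010972344912666978
scene 0 [570.3  19.9  98.7] 102.5 81
scene 6 [572.2  20.7  98.9] 102.2 65
side 0 [567.4  15.8  98.5] 103.2 85
side 6 [567.8  15.9  97.9] 102.3 88
scene 0 [ 509.9 -326.4  109.6] 118.5 71
scene 6 [ 509.7 -326.5  108.8] 117.6 73
side 0 [ 503.4 -335.6  110.3] 117.8 179
side 6 [ 503.6 -335.6  110.3] 118.7 178
```

View pics/c6.png

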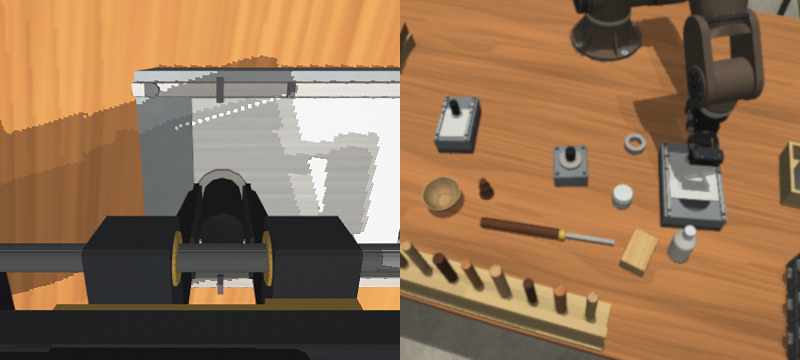

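The knob at (221,215) lines up with the half pips at (220,90) and (220,285), and the scene view shows the opening half uncovered. The spring force of about 7.6 N fits half travel. The plunger and narrow knob haven't moved, and the loose things look undisturbed, so I'm handing in.

```bash
python3 -c "
from cell import env
print(env.job_done())"
```

```text
the job is handed in; nothing more can be done
None
```

The job is handed in, though the interface returned no verdict: the plunger was drawn up about 30 mm, held for over a second and let back home, and the gripper is holding the wide gate steady at about 39–40 mm, with the narrow gate shut and the loose things looking undisturbed.

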